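# Put the seasonings and the timer back on their own mats

### The job

The four things on the wood-and-cork mats have been put back wrongly: the pepper mill and the salt shaker belong on the two square mats, the spice jar and the kitchen timer on the two round ones, and in each pair the taller thing goes on the larger mat. Move each to the middle of its own mat, standing upright and let go, one thing to a mat; a free patch of the bare worktop can serve as a parking spot on the way. Knock none of them over, and leave the little cup and the speckled dish where they are.

Things in the scene. Friction and masses are not known exactly. Their poses are not given: they have to be found in the camera images.
- pepper_mill: Turned wooden pepper mill with a small metal knob, 120 mm tall, the tallest thing here. Round: foot up to 58 mm across; round head 50 mm across from 87 to 109 mm above its underside (good to grip), then a 12 mm knob to 120 mm. The head does not turn. About 0.18 kg. Origin at the centre of its underside, z up along its axis. 
- salt_shaker: White salt shaker with a grey domed cap, 90 mm tall, round: body 44 mm across up to about 70 mm, cap 34 mm across above that. Grip the body 50 mm above its underside. About 0.10 kg. Origin at the centre of its underside, z up along its axis. 
- spice_jar: Clear spice jar with a green screw cap, 106 mm tall, 46 mm across. The cap is round, 45 mm across, from 85 to 105 mm above its underside (good to grip from any side). About 0.11 kg. Origin at the centre of its underside, z up along its axis. 
- timer: Squat round kitchen timer, cream base under a fluted green dome, 41 mm tall, 54 mm across; base 52 mm across up to 22 mm, dome 48 mm across above it. Grip 28 mm above its underside. The dome does not turn. About 0.075 kg. Origin at the centre of its underside, z up along its axis. 
- large_square_mat: Large square mat, wood with a cork face, 120 x 120 x 6 mm: the pepper mill's place. Fixed to the worktop. Origin at the centre of its underside; its top is 6 mm above the worktop. x and y run along its sides.
- small_square_mat: Small square mat, wood with a cork face, 88 x 88 x 6 mm: the salt shaker's place. Fixed to the worktop. Origin at the centre of its underside; its top is 6 mm above the worktop. x and y run along its sides.
- large_round_mat: Large round mat, wood with a cork face, 120 mm across, 6 mm thick: the spice jar's place. Fixed to the worktop. Origin at the centre of its underside; its top is 6 mm above the worktop. 
- small_round_mat: Small round mat, wood with a cork face, 88 mm across, 6 mm thick: the timer's place. Fixed to the worktop. Origin at the centre of its underside; its top is 6 mm above the worktop. 
- espresso_cup: Bystander, to be left alone: small white cup with a handle, 59 x 83 x 55 mm with the handle, on the worktop to the robot's right. Origin at the centre of its underside.
- pinch_dish: Bystander, to be left alone: small speckled dish, 67 mm across, 30 mm tall, on the worktop to the robot's left. Origin at the centre of its underside.
Things that resemble listed ones, but are neither listed nor needed, are in the scene too. Leave any blue look-alike of the spice_jar alone.

How it is judged:
By the outcome, as a careful person would: the job done as asked, in the order asked, and still so for the second after the job is handed in, with the robot touching nothing.
It also fails if it takes over 152 s, if anything falls off the work surface, if the arm or the gripper's body presses on something with over 40 N, if the wrist force passes 120 N, or if a joint passes its speed limit or range.

### The arm

A 7-joint arm with a two-finger parallel gripper is mounted at the origin on the work surface; the furniture and walls round the work are solid. World frame = base frame: x ahead of the robot, y to its left, z up, the work surface at z = 0. Lengths are in m, angles in degrees, forces in N, time in s.
With the tool pointing down it reaches from about 0.4 to 0.85 m from the base axis. Payload 6.9 kg.
Tool frame: the origin (TCP) lies at the very end of the fingers, on their centre line; the grasp point (between the pads) lies 19 mm behind it (grip_point_offset is the distance from the TCP to the grasp point, in m); z points along the fingers, y is the line along which they close (so a half turn about z gives the same grasp; the last joint's range is limited). The gripper opens to 85 mm and grips with 20 to 120 N. Pads are 22 mm wide; open, the fingers measure 114 mm over their backs; the gripper's body (76 mm by 85 mm) begins 54 mm behind the grasp point. The pads swing forward as they close: fully open they stand 13 mm farther back than shut.
Start: joints at [-67.523, 29.078, -13.613, 85.955, 7.202, 65.827, -8.869], TCP at [0.177, 0.599, 0.231] pointing down, gripper open.
Joint ranges: [-176.47, 176.47], [-13.61, 117.27], [-81.72, 77.17], [0.22, 143.17], [-87.28, 267.28], [10, 112.55], [-165.47, 165.47]. Speed limits (degrees/s): [136.94, 136.94, 180, 180, 180, 180, 180].

### API

Orientations are given as a 3x3 rotation matrix whose columns are the frame's x, y, z axes.
In Python, from station import * gives the robot as it stands.
- The arm moves only by the shell command python3 -m jog 'ROWS' [FORCE]. ROWS is JSON, a list that holds one entry, the list of rows, each a list of 7 numbers: the shift along the tool's x, y, z scaled (see below), then the turn, a rotation vector about the tool's x, y, z scaled (see below), then the opening, from -1 (shut) to 1 (fully open). In form: [[[x, y, z, rx, ry, rz, fingers], ...]]. A call has 1 to 12 rows; each row shifts and turns the commanded pose from where the row before left it, along the tool's axes as they then stand; what a row does not reach is not made up. The controller multiplies each number of a shift by 6 cm and each number of a turn by 10 degrees. A row lasts 1/8 s, in which the tool goes at most 62.5 mm and 10.7 degrees, less where a joint would pass 70% of its speed; a pose out of reach is approached as far as the arm can. A call with a number of a shift or a turn outside -1 to 1 is refused whole. A call with a gripper value outside its range is refused whole. The fingers move at their own pace and stop on an object; FORCE is the grip in N (left out, the last holds). Time passes only in rows, so rows that do not move let the fingers close. It gives the time, the measured TCP pose, the force, the opening and the grip force at its end, in the units of the state.
- sense(): the state, without advancing time (a new reading comes with each control period).
- capture(name): name is "scene" or "top"; returns a dict with "image" (480x640x3 uint8, red, green, blue), "range_z" (480x640 float32, m along the optical axis (not along the pixel's ray), 0 where there is no reading), "camera_matrix" (3x3 intrinsics, pixels), "camera_from_world" (4x4, takes a point from world to camera coordinates). Camera axes: x right, y down, z forward; pixel columns grow to the right and rows downward; lengths in m; the calibration is good to about 2 mm. A picture is of the moment at which its call begins.
- hand_in(): hands the job in; it is judged then, once.
The state is a dict: "time_s": time; "joint_positions": joint angles; "qd": joint speeds; "tau": joint torques, N m; "eef_pos": TCP position; "tool_rot": TCP orientation; "ft_force": force on the tool from outside, world axes, zero at the start; "ft_torque": the same for the moment, N m; "width": finger opening in m; "gripper_force": force on a finger pad.
Only numpy, scipy, OpenCV 4.12 (cv2) and the standard library are available. Lean on these libraries where they do the work, as an engineer would, in place of code of your own. Each camera call takes 0.05 s, during which the arm holds its last target. There are 200 camera calls.

## Working session

There is one attempt and no reset: what is moved stays moved. The work goes in short steps, Python scripts to look and compute and a shell command to move; the robot and the scene stay as the last step left them, time stands still between calls to the robot, and variables do not carry over. Pictures are saved under pics/ and viewed, at most 14 in all, crops included, and the job is handed in when it is done.

```bash
ls; mkdir -p pics; cat > h.py <<'E'
from station import *
import numpy as np, cv2
def pts(c):
    K=c["camera_matrix"];T=np.linalg.inv(c["camera_from_world"]);z=c["range_z"]
    v,u=np.mgrid[:480,:640]
    P=np.stack([(u-K[0,2])/K[0,0]*z,(v-K[1,2])/K[1,1]*z,z,np.ones_like(z)],-1)
    return (P@T.T)[...,:3]
E
python3 - <<'E'
from h import *
for n in("scene","top"):
    c=capture(n);cv2.imwrite(f"pics/{n}0.png",c["image"][...,::-1]);np.savez(f"{n}0.npz",**c)
s=sense();print(s["eef_pos"],s["tool_rot"],s["time_s"],s["width"],s["ft_force"])
E
```

```text
pics
[0.17674394 0.59903308 0.23049516] [[-9.59161935e-01  2.82857200e-01 -4.32390344e-04]
 [ 2.82857529e-01  9.59160665e-01 -1.56107956e-03]
 [-2.68307850e-05 -1.61963296e-03 -9.99998688e-01]] 0.1 0.08535484106608775 [ 0.91641889 -1.04071315 -0.29163856]
```

View pics/scene0.png

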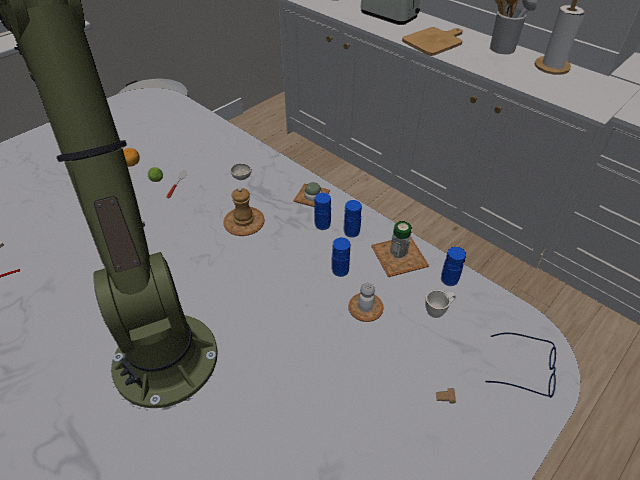

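View pics/top0.png

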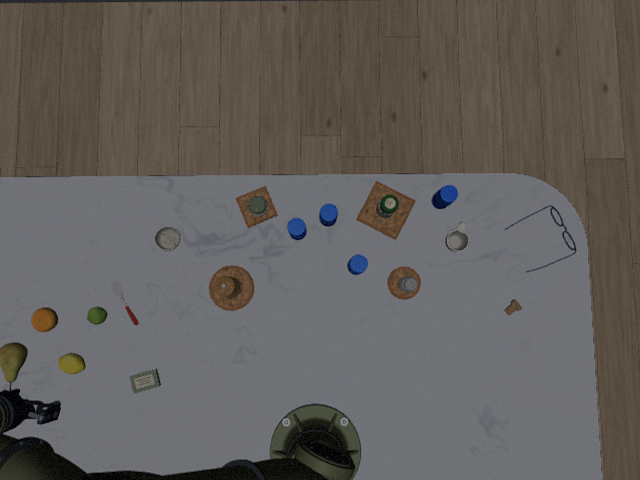

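The top view shows the mill on the large round mat (229,287), the timer on the small square mat (257,205), the jar on the large square mat (388,206) and the salt shaker on the small round mat (406,284). Blue cans stand at (297,229), (328,214), (358,264) and (446,196), the cup is at (457,240) and the dish at (168,239).
Things that could be mistaken for the ones I want:
- **Jar:** green cap (388,206), against the four blue cans.
- **Timer:** (257,205), against the lime (97,315).
- **Mill:** (229,287), no rival.
- **Salt shaker:** (406,284), against the cup (457,240).

I choose the ones standing on the mats and check them in a close crop.

```bash
python3 - <<'E'
from h import *
c=dict(np.load("top0.npz"));im=c["image"];P=pts(c)
cv2.imwrite("pics/crop0.png",cv2.resize(im[170:320,140:480],None,fx=2.35,fy=2.35,interpolation=cv2.INTER_CUBIC)[...,::-1])
z=P[...,2]
# things: blobs above 15mm in the region
m=((z>.015)&(z<.2)&(P[...,0]>.25)).astype(np.uint8)
n,l,s,ce=cv2.connectedComponentsWithStats(m)
for i in range(1,n):
    if s[i,4]<40: continue
    q=P[l==i]; h=np.percentile(q[:,2],97); t=q[q[:,2]>h-.012]
    print("thing px",ce[i].round(),"h%.3f"%h,"top mid",((t.max(0)+t.min(0))/2)[:2].round(3),"all",q.min(0)[:2].round(3),q.max(0)[:2].round(3))
# mats: brownish pixels
hsv=cv2.cvtColor(im,cv2.COLOR_RGB2HSV)
w=((hsv[...,1]>90)&(hsv[...,0]<20)&(P[...,0]>.25)&(z<.15)&(z>-.01)).astype(np.uint8)
n,l,s,ce=cv2.connectedComponentsWithStats(w)
for i in range(1,n):
    if s[i,4]<300: continue
    M=(l==i)&(z<.012)
    v,u=np.where(M); xy=P[M][:,:2].astype(np.float32)
    print("mat px",ce[i].round(),"z%.4f"%np.median(z[M]),"rect",cv2.minAreaRect(xy),"circ",cv2.minEnclosingCircle(xy),"bbmid",(xy.max(0)+xy.min(0))/2)
E
```

```text
thing px [445. 196.] h0.111 top mid [ 0.648 -0.343] all [ 0.624 -0.365] [ 0.67  -0.318]
thing px [387. 205.] h0.117 top mid [ 0.624 -0.191] all [ 0.6   -0.214] [ 0.646 -0.168]
thing px [257. 206.] h0.051 top mid [0.634 0.147] all [0.608 0.121] [0.66  0.172]
thing px [328. 214.] h0.111 top mid [ 0.604 -0.041] all [ 0.58  -0.062] [ 0.626 -0.017]
thing px [554. 231.] h0.045 top mid [ 0.547 -0.622] all [ 0.465 -0.688] [ 0.629 -0.518]
thing px [296. 228.] h0.111 top mid [0.567 0.041] all [0.544 0.017] [0.588 0.064]
thing px [458. 237.] h0.060 top mid [ 0.544 -0.374] all [ 0.506 -0.404] [ 0.584 -0.345]
thing px [165. 237.] h0.034 top mid [0.549 0.385] all [0.517 0.351] [0.582 0.419]
thing px [357. 264.] h0.111 top mid [ 0.475 -0.113] all [ 0.45  -0.135] [ 0.497 -0.089]
thing px [228. 286.] h0.122 top mid [0.42  0.218] all [0.393 0.19 ] [0.448 0.242]
thing px [407. 283.] h0.097 top mid [ 0.423 -0.244] all [ 0.405 -0.261] [ 0.444 -0.221]
thing px [513. 307.] h0.035 top mid [ 0.364 -0.524] all [ 0.343 -0.54 ] [ 0.382 -0.498]
thing px [ 44. 319.] h0.056 top mid [0.341 0.696] all [0.31  0.664] 
[... 636 characters left out ...]
[0.6364726  0.15216333]
mat px [231. 288.] z0.0068 rect ((0.41871756315231323, 0.21731944382190704), (0.1176118403673172, 0.11400365829467773), 89.18063354492188) circ ((0.41812747716903687, 0.21721015870571136), 0.05925777181982994) bbmid [0.41867477 0.21726912]
mat px [402. 282.] z0.0069 rect ((0.4278898537158966, -0.2400912493467331), (0.08300114423036575, 0.08262108266353607), 87.81847381591797) circ ((0.4274943470954895, -0.24108101427555084), 0.04319959878921509) bbmid [ 0.42798644 -0.2401903 ]
mat px [ 44. 319.] z0.0032 rect ((0.30834725499153137, 0.7195472717285156), (0.0, 0.0), 0.0) circ ((0.30834725499153137, 0.7195472717285156), 9.999999747378752e-05) bbmid [0.30834725 0.7195473 ]
```

View pics/crop0.png

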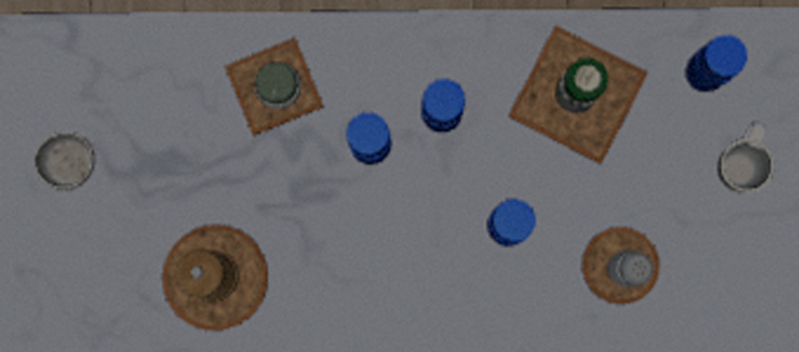

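The crop confirms the choice: mill at crop (200,275), timer (277,83), green-capped jar (587,78) and shaker (633,268), each on a mat. The heights read 0.122, 0.051, 0.117 and 0.097 m, about what they should be on 6 mm mats.

The plan is to park the jar at (0.45, 0.02), then mill to the large square mat, jar to the large round mat, timer to the parking spot, salt to the small square mat, and timer to the small round mat. I first turn the tool so that its axes are (-x, y, -z) of the world.

```bash
python3 -m jog '[[[0,0,0,0,0,-0.82,1],[0,0,0,0,0,-0.82,1],[-0.46,-0.82,0,0,0,0,1],[-0.46,-0.82,0,0,0,0,1],[-0.46,-0.82,0,0,0,0,1],[-0.46,-0.82,0,0,0,0,1],[-0.46,-0.82,0,0,0,0,1],[-0.46,-0.82,0,0,0,0,1],[-0.46,-0.82,0,0,0,0,1],[-0.46,-0.82,0,0,0,0,1],[0,0,0,0,0,0,1]]]' 40; cat >> h.py <<'E'
def go(x,y,z):
    s=sense();p=s["eef_pos"];d=np.array([x,y,z])-p
    print("t%.2f"%s["time_s"],"p",p.round(4),"w%.4f"%s["width"],"gf%.1f"%s["gripper_force"],"units",(s["tool_rot"].T@d/.06).round(3),"R",s["tool_rot"].round(3).tolist())
E
python3 -c "
from h import *
import station
print(getattr(station,'grip_point_offset',None))
go(.624,-.191,.23)"
```

```text
time_s: 1.48
eef_pos: [0.3992, 0.2012, 0.231]
tool_rot: [[-1.0, 0.009, 0.0], [0.009, 1.0, -0.002], [-0.0, -0.002, -1.0]]
ft_force: [-0.1, 0.9, 0.3]
width: 0.0855
gripper_force: 0.0
0.0187
t1.48 p [0.3992 0.2012 0.231 ] w0.0855 gf0.0 units [-3.803 -6.504  0.031] R [[-1.0, 0.009, 0.0], [0.009, 1.0, -0.002], [-0.0, -0.002, -1.0]]
```

```bash
python3 -m jog '[[[-0.475,-0.813,0,0,0,0,1],[-0.475,-0.813,0,0,0,0,1],[-0.475,-0.813,0,0,0,0,1],[-0.475,-0.813,0,0,0,0,1],[-0.475,-0.813,0,0,0,0,1],[-0.475,-0.813,0,0,0,0,1],[-0.475,-0.813,0,0,0,0,1],[-0.475,-0.813,0,0,0,0,1],[0,0,0.8,0,0,-0.05,1],[0,0,0,0,0,0,1],[0,0,0,0,0,0,1]]]'
python3 - <<'E'
from h import *
go(.624,-.191,.082)
c=capture("scene");cv2.imwrite("pics/s1.png",cv2.resize(c["image"][170:300,300:500],None,fx=4,fy=4)[...,::-1])
E
```

```text
time_s: 2.85
eef_pos: [0.6256, -0.1831, 0.1843]
tool_rot: [[-1.0, -0.01, 0.0], [-0.01, 1.0, 0.001], [-0.0, 0.001, -1.0]]
ft_force: [0.4, 0.2, 0.0]
width: 0.0852
gripper_force: 0.0
t2.85 p [ 0.6256 -0.1831  0.1843] w0.0852 gf0.0 units [ 0.029 -0.133  1.705] R [[-1.0, -0.01, 0.0], [-0.01, 1.0, 0.001], [-0.0, 0.001, -1.0]]
```

View pics/s1.png

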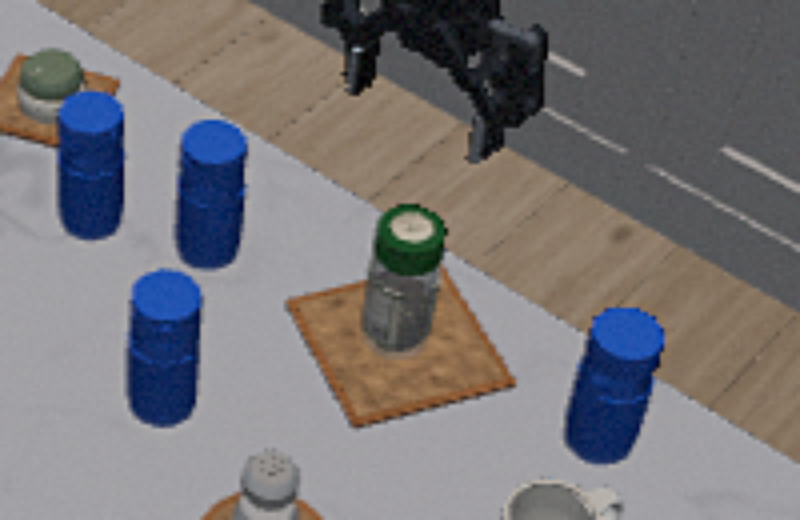

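The open fingers at (355,85) and (480,155) straddle the green cap at (410,230). I descend and grip.

```bash
python3 -m jog '[[[0.03,-0.13,0.4,0,0,0,1],[0,0,0.65,0,0,0,1],[0,0,0.65,0,0,0,1],[0,0,0,0,0,0,1],[0,0,0,0,0,0,-1],[0,0,0,0,0,0,-1],[0,0,0,0,0,0,-1],[0,0,0,0,0,0,-1],[0,0,0,0,0,0,-1],[0,0,0,0,0,0,-1]]]' 40
python3 -c "
from h import *
go(.45,.02,.23)"
```

```text
time_s: 4.15
eef_pos: [0.6248, -0.1926, 0.0837]
tool_rot: [[-1.0, -0.008, 0.004], [-0.008, 1.0, -0.001], [-0.004, -0.001, -1.0]]
ft_force: [0.3, 1.1, 5.3]
width: 0.0438
gripper_force: 40.0
t4.15 p [ 0.6248 -0.1926  0.0837] w0.0438 gf40.0 units [ 2.875  3.565 -2.452] R [[-1.0, -0.008, 0.004], [-0.008, 1.0, -0.001], [-0.004, -0.001, -1.0]]
```

```bash
python3 -m jog '[[[0,0,-0.6,0,0,0,-1],[0,0,-0.9,0,0,0,-1],[0,0,-0.95,0,0,0,-1],[0.3,0.35,0,0,0,0,-1],[0.6,0.72,0,0,0,0,-1],[0.6,0.72,0,0,0,0,-1],[0.6,0.72,0,0,0,0,-1],[0.5,0.62,0,0,0,0,-1],[0.3,0.4,0,0,0,0,-1],[0,0,0,0,0,0,-1],[0,0,0,0,0,0,-1]]]'
python3 -c "
from h import *
go(.45,.02,.0785)"
```

```text
time_s: 5.52
eef_pos: [0.4483, 0.0174, 0.2291]
tool_rot: [[-1.0, -0.008, 0.002], [-0.008, 1.0, -0.0], [-0.002, -0.0, -1.0]]
ft_force: [-0.2, -0.5, -1.0]
width: 0.0438
gripper_force: 41.2
t5.53 p [0.4483 0.0174 0.2291] w0.0438 gf41.2 units [-0.023  0.044  2.509] R [[-1.0, -0.008, 0.002], [-0.008, 1.0, -0.0], [-0.002, -0.0, -1.0]]
```

```bash
python3 -m jog '[[[0,0,0.8,0,0,0,-1],[0,0,0.9,0,0,0,-1],[0,0,0.6,0,0,0,-1],[0,0,0.13,0,0,0,-1],[0,0,0.08,0,0,0,-1],[0,0,0,0,0,0,-1],[0,0,0,0,0,0,-1]]]'
python3 -c "
from h import *
go(.45,.02,.0785)"
```

```text
time_s: 6.4
eef_pos: [0.4485, 0.0179, 0.0787]
tool_rot: [[-1.0, -0.008, 0.002], [-0.008, 1.0, 0.0], [-0.002, 0.0, -1.0]]
ft_force: [-0.2, 0.6, -1.2]
width: 0.0442
gripper_force: 41.2
t6.40 p [0.4485 0.0179 0.0787] w0.0442 gf41.2 units [-0.025  0.035  0.004] R [[-1.0, -0.008, 0.002], [-0.008, 1.0, 0.0], [-0.002, 0.0, -1.0]]
```

```bash
python3 -m jog '[[[0,0,0.02,0,0,0,-1],[0,0,0,0,0,0,-0.3],[0,0,0,0,0,0,1],[0,0,0,0,0,0,1],[0,0,0,0,0,0,1],[0,0,-0.7,0,0,0,1],[0,0,-0.9,0,0,0,1],[0,0,-0.9,0,0,0,1],[0,0,0,0,0,0,1]]]'
python3 -m jog '[[[0.1,0.6,0,0,0,0,1],[0.1,0.9,0,0,0,0,1],[0.1,0.9,0,0,0,0,1],[0.1,0.6,0,0,0,0,1],[0.07,0.33,0,0,0,0,1],[0,0,0,0,0,0,1],[0,0,0,0,0,0,1]]]'
python3 -c "
from h import *
go(.420,.218,.083)
c=capture('top');P=pts(c);z=P[...,2]
for (x,y) in ((.45,.02),(.42,.218)):
  q=P[(abs(P[...,0]-x)<.05)&(abs(P[...,1]-y)<.05)&(z>.085)&(z<.13)];print(len(q),((q.max(0)+q.min(0))/2).round(3) if len(q) else '')
cv2.imwrite('pics/t2.png',cv2.resize(c['image'][170:320,140:480],None,fx=2.35,fy=2.35)[...,::-1])"
```

```text
time_s: 7.52
eef_pos: [0.4498, 0.0181, 0.2302]
tool_rot: [[-1.0, -0.008, 0.008], [-0.008, 1.0, 0.0], [-0.008, 0.0, -1.0]]
ft_force: [0.6, -1.0, -0.3]
width: 0.0855
gripper_force: 0.0
time_s: 8.4
eef_pos: [0.4179, 0.2162, 0.2258]
tool_rot: [[-1.0, -0.007, -0.001], [-0.007, 1.0, -0.001], [0.001, -0.001, -1.0]]
ft_force: [-0.4, -0.0, -0.8]
width: 0.0854
gripper_force: 0.0
t8.40 p [0.4179 0.2162 0.2258] w0.0854 gf0.0 units [-0.038  0.032  2.381] R [[-1.0, -0.007, -0.001], [-0.007, 1.0, -0.001], [0.001, -0.001, -1.0]]
270 [0.448 0.018 0.102]
39 [0.421 0.212 0.102]
```

View pics/t2.png

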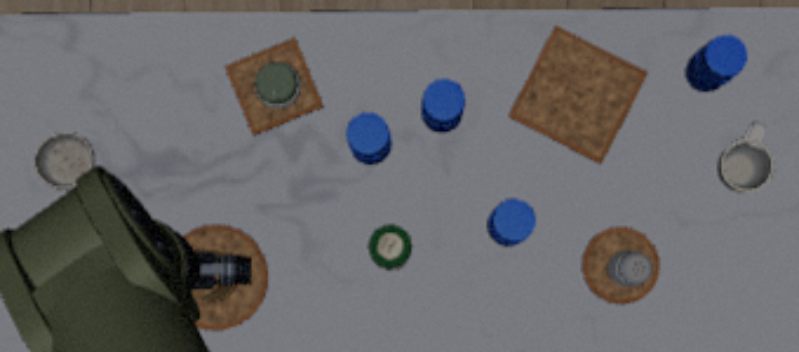

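The jar stands upright at its parking spot, crop (390,245), and the large square mat is free. Now the mill.

```bash
python3 -m jog '[[[-0.04,0.03,0.8,0,0,0,1],[0,0,0.8,0,0,0,1],[0,0,0.76,0,0,0,1],[0,0,0,0,0,0,1],[0,0,0,0,0,0,1],[0,0,0,0,0,0,-1],[0,0,0,0,0,0,-1],[0,0,0,0,0,0,-1],[0,0,0,0,0,0,-1],[0,0,0,0,0,0,-1]]]' 50
python3 -c "
from h import *
go(.6235,-.197,.23)"
```

```text
time_s: 9.7
eef_pos: [0.4211, 0.2198, 0.0865]
tool_rot: [[-1.0, -0.008, 0.003], [-0.008, 1.0, 0.001], [-0.003, 0.001, -1.0]]
ft_force: [-1.1, -1.3, 11.2]
width: 0.0457
gripper_force: 49.4
t9.70 p [0.4211 0.2198 0.0865] w0.0457 gf49.4 units [-3.323 -6.971 -2.391] R [[-1.0, -0.008, 0.003], [-0.008, 1.0, 0.001], [-0.003, 0.001, -1.0]]
```

The opening is only 45.7 mm on a 50 mm head, so the pads sit above its widest part. I regrip lower.

```bash
python3 -m jog '[[[0,0,0,0,0,0,0.3],[0,0,0,0,0,0,1],[0,0,0,0,0,0,1],[0,0,0.14,0,0,0,1],[0,0,0,0,0,0,1],[0,0,0,0,0,0,-1],[0,0,0,0,0,0,-1],[0,0,0,0,0,0,-1],[0,0,0,0,0,0,-1],[0,0,0,0,0,0,-1]]]' 50
python3 -c "
from h import *
go(.6235,-.197,.23)"
```

```text
time_s: 10.95
eef_pos: [0.4204, 0.2196, 0.0769]
tool_rot: [[-1.0, -0.008, 0.001], [-0.008, 1.0, 0.001], [-0.001, 0.001, -1.0]]
ft_force: [-2.0, 1.5, 5.3]
width: 0.0467
gripper_force: 51.0
t10.95 p [0.4204 0.2196 0.0769] w0.0467 gf51.0 units [-3.328 -6.971 -2.554] R [[-1.0, -0.008, 0.001], [-0.008, 1.0, 0.001], [-0.001, 0.001, -1.0]]
```

```bash
python3 -m jog '[[[0,0,-0.4,0,0,0,-1],[0,0,-0.8,0,0,0,-1],[0,0,-0.8,0,0,0,-1],[0,0,-0.5,0,0,0,-1],[0,0,0,0,0,0,-1],[0,0,0,0,0,0,-1]]]'
python3 - <<'E'
from h import *
go(.6235,-.197,.23)
c=capture("scene");cv2.imwrite("pics/s3.png",cv2.resize(c["image"][100:250,170:370],None,fx=4,fy=4)[...,::-1])
E
```

```text
time_s: 11.7
eef_pos: [0.4196, 0.2187, 0.2253]
tool_rot: [[-1.0, -0.008, -0.002], [-0.008, 1.0, -0.001], [0.002, -0.001, -1.0]]
ft_force: [-0.6, 0.2, -2.1]
width: 0.0468
gripper_force: 51.9
t11.70 p [0.4196 0.2187 0.2253] w0.0468 gf51.9 units [-3.343 -6.956 -0.077] R [[-1.0, -0.008, -0.002], [-0.008, 1.0, -0.001], [0.002, -0.001, -1.0]]
```

View pics/s3.png

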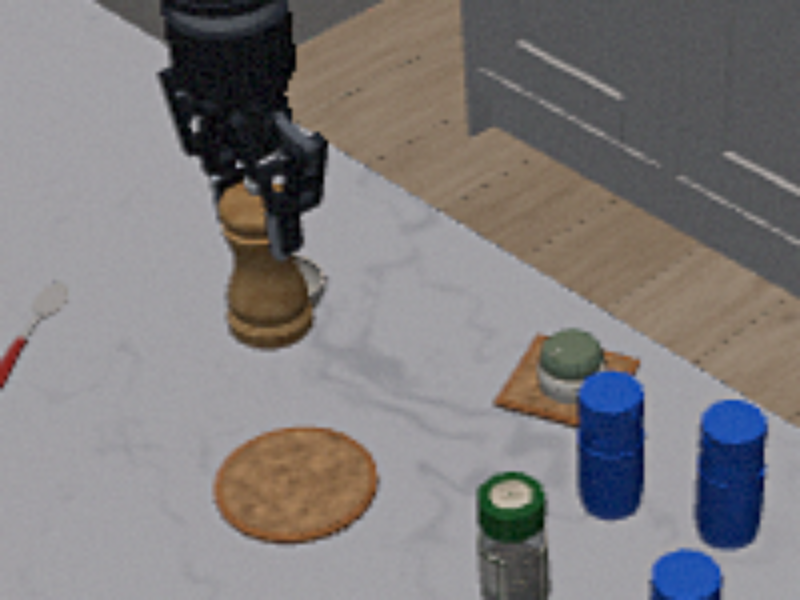

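The mill hangs upright, crop (265,265), held by the head, and its mat at (297,485) is empty. Next I carry it to the large square mat.

```bash
python3 -m jog '[[[-0.15,-0.3,-0.07,0,0,0,-1],[-0.29,-0.6,0,0,0,0,-1],[-0.34,-0.7,0,0,0,0,-1],[-0.34,-0.7,0,0,0,0,-1],[-0.34,-0.7,0,0,0,0,-1],[-0.34,-0.7,0,0,0,0,-1],[-0.34,-0.7,0,0,0,0,-1],[-0.34,-0.7,0,0,0,0,-1],[-0.34,-0.7,0,0,0,0,-1],[-0.29,-0.6,0,0,0,0,-1],[-0.15,-0.4,0,0,0,0,-1],[-0.05,-0.2,0,0,0,0,-1]]]'
python3 -m jog '[[[0,0,0,0,0,0,-1],[0,0,0,0,0,0,-1]]]'
python3 -c "
from h import *
go(.6235,-.197,.0772)"
```

```text
time_s: 13.25
eef_pos: [0.6217, -0.2006, 0.2282]
tool_rot: [[-1.0, -0.006, -0.004], [-0.006, 1.0, 0.0], [0.004, 0.0, -1.0]]
ft_force: [-0.0, 0.5, -2.1]
width: 0.0463
gripper_force: 51.9
time_s: 13.5
eef_pos: [0.6221, -0.1974, 0.2304]
tool_rot: [[-1.0, -0.01, -0.001], [-0.01, 1.0, 0.001], [0.001, 0.001, -1.0]]
ft_force: [0.6, 0.2, -2.1]
width: 0.0467
gripper_force: 51.9
t13.50 p [ 0.6221 -0.1974  0.2304] w0.0467 gf51.9 units [-0.025  0.003  2.553] R [[-1.0, -0.01, -0.001], [-0.01, 1.0, 0.001], [0.001, 0.001, -1.0]]
```

```bash
python3 -m jog '[[[-0.02,0,0.6,0,0,0,-1],[0,0,0.8,0,0,0,-1],[0,0,0.7,0,0,0,-1],[0,0,0.3,0,0,0,-1],[0,0,0.07,0,0,0,-1],[0,0,0.03,0,0,0,-1],[0,0,0.03,0,0,0,-1],[0,0,0,0,0,0,-1],[0,0,0,0,0,0,-1]]]'
python3 -c "
from h import *
go(.6235,-.197,.077)
print(sense()['ft_force'])"
```

```text
time_s: 14.62
eef_pos: [0.6237, -0.1992, 0.0794]
tool_rot: [[-1.0, -0.008, 0.001], [-0.008, 1.0, -0.0], [-0.001, -0.0, -1.0]]
ft_force: [0.1, -0.4, -2.9]
width: 0.0467
gripper_force: 51.9
t14.62 p [ 0.6237 -0.1992  0.0794] w0.0467 gf51.9 units [0.003 0.037 0.04 ] R [[-1.0, -0.008, 0.001], [-0.008, 1.0, -0.0], [-0.001, -0.0, -1.0]]
[ 0.06997088 -0.36949238 -2.8858102 ]
```

```bash
python3 -m jog '[[[0,0.03,0.02,0,0,0,-1],[0,0,0.02,0,0,0,-1],[0,0,0,0,0,0,-1],[0,0,0,0,0,0,-1]]]'
python3 -m jog '[[[0,0,0,0,0,0,-0.1],[0,0,0,0,0,0,0.2],[0,0,0,0,0,0,1],[0,0,0,0,0,0,1],[0,0,0,0,0,0,1],[0,0,-0.6,0,0,0,1],[0,0,-0.9,0,0,0,1],[0,0,-0.9,0,0,0,1],[0,0,0,0,0,0,1]]]'
python3 -c "
from h import *
go(.4485,.018,.23)"
```

```text
time_s: 15.12
eef_pos: [0.6237, -0.1969, 0.077]
tool_rot: [[-1.0, -0.008, 0.001], [-0.008, 1.0, 0.0], [-0.001, 0.0, -1.0]]
ft_force: [-1.4, 1.7, 4.2]
width: 0.0465
gripper_force: 52.7
time_s: 16.25
eef_pos: [0.6258, -0.198, 0.2257]
tool_rot: [[-1.0, -0.008, 0.009], [-0.008, 1.0, -0.003], [-0.009, -0.003, -1.0]]
ft_force: [1.0, 0.4, -0.6]
width: 0.0855
gripper_force: 0.0
t16.25 p [ 0.6258 -0.198   0.2257] w0.0855 gf0.0 units [ 2.926  3.623 -0.107] R [[-1.0, -0.008, 0.009], [-0.008, 1.0, -0.003], [-0.009, -0.003, -1.0]]
```

Touchdown was felt and the mill released. Back to the jar.

```bash
python3 -m jog '[[[0.3,0.35,-0.07,0,0,0,1],[0.6,0.74,0,0,0,0,1],[0.6,0.74,0,0,0,0,1],[0.6,0.74,0,0,0,0,1],[0.5,0.64,0,0,0,0,1],[0.3,0.4,0,0,0,0,1],[0,0,0,0,0,0,1],[0,0,0,0,0,0,1]]]'
python3 -c "
from h import *
go(.4485,.018,.0765)
c=capture('top');P=pts(c);z=P[...,2]
for n,x,y,h in (('mill',.624,-.197,.1),):
  q=P[(abs(P[...,0]-x)<.05)&(abs(P[...,1]-y)<.05)&(z>h)&(z<.14)];print(n,len(q),((q.max(0)+q.min(0))/2).round(3),q[:,2].max())
cv2.imwrite('pics/t3.png',cv2.resize(c['image'][170:320,140:480],None,fx=2.35,fy=2.35)[...,::-1])"
```

```text
time_s: 17.25
eef_pos: [0.448, 0.0173, 0.2244]
tool_rot: [[-1.0, -0.008, 0.0], [-0.008, 1.0, -0.0], [-0.0, -0.0, -1.0]]
ft_force: [0.4, -1.1, -0.2]
width: 0.0852
gripper_force: 0.0
t17.25 p [0.448  0.0173 0.2244] w0.0852 gf0.0 units [-0.008  0.013  2.466] R [[-1.0, -0.008, 0.0], [-0.008, 1.0, -0.0], [-0.0, -0.0, -1.0]]
mill 308 [ 0.626 -0.196  0.115] 0.12884917632807258
```

View pics/t3.png

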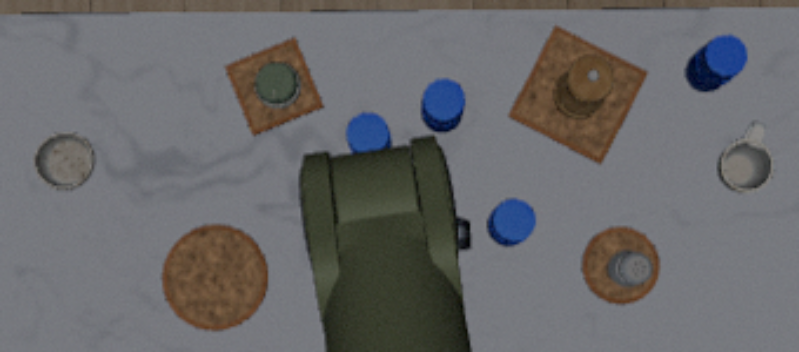

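The mill stands upright in the middle of the large square mat, crop (585,80). Now I grip the jar.

```bash
python3 -m jog '[[[0,0,0.7,0,0,0,1],[0,0,0.9,0,0,0,1],[0,0,0.83,0,0,0,1],[0,0,0,0,0,0,1],[0,0,0,0,0,0,-1],[0,0,0,0,0,0,-1],[0,0,0,0,0,0,-1],[0,0,0,0,0,0,-1],[0,0,0,0,0,0,-1],[0,0,0,0,0,0,-1]]]' 40
python3 -m jog '[[[0,0,-0.5,0,0,0,-1],[0,0,-0.9,0,0,0,-1],[0,0,-0.9,0,0,0,-1],[0,0,0,0,0,0,-1],[0,0,0,0,0,0,-1]]]'
python3 -c "
from h import *
go(.4185,.2172,.23)
c=dict(np.load('top0.npz'))
c=capture('top');im=c['image'];P=pts(c);hsv=cv2.cvtColor(im,cv2.COLOR_RGB2HSV)
w=((hsv[...,1]>90)&(hsv[...,0]<20)&(abs(P[...,0]-.4185)<.08)&(abs(P[...,1]-.217)<.08))
q=P[w];print((q.max(0)+q.min(0))/2,q.max(0)-q.min(0))"
```

```text
time_s: 18.55
eef_pos: [0.4492, 0.018, 0.0808]
tool_rot: [[-1.0, -0.008, 0.004], [-0.008, 1.0, 0.0], [-0.004, 0.0, -1.0]]
ft_force: [-0.4, -0.1, 5.6]
width: 0.0437
gripper_force: 39.8
time_s: 19.18
eef_pos: [0.4474, 0.0178, 0.2172]
tool_rot: [[-1.0, -0.008, 0.001], [-0.008, 1.0, -0.0], [-0.001, -0.0, -1.0]]
ft_force: [-0.2, -0.6, -2.2]
width: 0.0437
gripper_force: 41.4
t19.18 p [0.4474 0.0178 0.2172] w0.0437 gf41.4 units [ 0.454  3.327 -0.214] R [[-1.0, -0.008, 0.001], [-0.008, 1.0, -0.0], [-0.001, -0.0, -1.0]]
[0.41861642 0.21724798 0.00624898] [0.11389902 0.1165047  0.02203097]
```

```bash
python3 -m jog '[[[0.05,0.4,0,0,0,0,-1],[0.1,0.7,0,0,0,0,-1],[0.1,0.8,0,0,0,0,-1],[0.1,0.7,0,0,0,0,-1],[0.06,0.5,0,0,0,0,-1],[0.04,0.23,0,0,0,0,-1],[0,0,0,0,0,0,-1],[0,0,0.6,0,0,0,-1],[0,0,0.8,0,0,0,-1],[0,0,0.5,0,0,0,-1],[0,0,0.15,0,0,0,-1],[0,0,0,0,0,0,-1]]]'
python3 -m jog '[[[0,0,0.05,0,0,0,-1],[0,0,0,0,0,0,-1],[0,0,0,0,0,0,-1]]]'
python3 -c "
from h import *
go(.4186,.2172,.0867)"
```

```text
time_s: 20.72
eef_pos: [0.4194, 0.2166, 0.0939]
tool_rot: [[-1.0, -0.007, -0.0], [-0.007, 1.0, -0.001], [0.0, -0.001, -1.0]]
ft_force: [0.2, -0.4, -1.0]
width: 0.0438
gripper_force: 41.4
time_s: 21.1
eef_pos: [0.4193, 0.2176, 0.0914]
tool_rot: [[-1.0, -0.008, 0.001], [-0.008, 1.0, 0.0], [-0.001, 0.0, -1.0]]
ft_force: [0.4, 0.3, -0.9]
width: 0.0439
gripper_force: 41.4
t21.10 p [0.4193 0.2176 0.0914] w0.0439 gf41.4 units [ 0.013 -0.007  0.079] R [[-1.0, -0.008, 0.001], [-0.008, 1.0, 0.0], [-0.001, 0.0, -1.0]]
```

```bash
python3 -m jog '[[[0.01,0,0.05,0,0,0,-1],[0,0,0.02,0,0,0,-1],[0,0,0.02,0,0,0,-1],[0,0,0,0,0,0,-1],[0,0,0,0,0,0,-1]]]'
python3 -m jog '[[[0,0,0,0,0,0,-0.1],[0,0,0,0,0,0,0.2],[0,0,0,0,0,0,1],[0,0,0,0,0,0,1],[0,0,0,0,0,0,1],[0,0,-0.6,0,0,0,1],[0,0,-0.9,0,0,0,1],[0,0,-0.8,0,0,0,1],[0,0,0,0,0,0,1]]]'
python3 -c "
from h import *
go(.634,.147,.23)"
```

```text
time_s: 21.72
eef_pos: [0.4191, 0.2177, 0.0868]
tool_rot: [[-1.0, -0.008, 0.002], [-0.008, 1.0, 0.0], [-0.002, 0.0, -1.0]]
ft_force: [-1.9, -1.0, 15.4]
width: 0.0439
gripper_force: 42.8
time_s: 22.85
eef_pos: [0.4202, 0.2186, 0.2269]
tool_rot: [[-1.0, -0.008, 0.006], [-0.008, 1.0, 0.003], [-0.006, 0.003, -1.0]]
ft_force: [-0.5, -0.6, -0.7]
width: 0.0853
gripper_force: 0.0
t22.85 p [0.4202 0.2186 0.2269] w0.0853 gf0.0 units [-3.554 -1.221 -0.034] R [[-1.0, -0.008, 0.006], [-0.008, 1.0, 0.003], [-0.006, 0.003, -1.0]]
```

```bash
python3 -m jog '[[[-0.4,-0.14,0,0,0,0,1],[-0.8,-0.27,0,0,0,0,1],[-0.9,-0.31,0,0,0,0,1],[-0.9,-0.31,0,0,0,0,1],[-0.55,-0.19,0,0,0,0,1],[0,0,0.6,0,0,0,1],[0,0,0.9,0,0,0,1],[0,0,0.9,0,0,0,1],[0,0,0.6,0,0,0,1],[0,0,0,0,0,0,1],[0,0,0,0,0,0,1]]]'
python3 - <<'E'
from h import *
go(.634,.147,.014)
c=capture('top');P=pts(c);z=P[...,2]
q=P[(abs(P[...,0]-.42)<.05)&(abs(P[...,1]-.218)<.05)&(z>.09)&(z<.13)];print('jar',len(q),((q.max(0)+q.min(0))/2).round(3))
c=capture("scene");cv2.imwrite("pics/s4.png",cv2.resize(c["image"][130:280,200:400],None,fx=4,fy=4)[...,::-1])
E
```

```text
time_s: 24.22
eef_pos: [0.6326, 0.1463, 0.0443]
tool_rot: [[-1.0, -0.008, 0.001], [-0.008, 1.0, 0.0], [-0.001, 0.0, -1.0]]
ft_force: [-0.2, -0.0, 0.6]
width: 0.0855
gripper_force: 0.0
t24.23 p [0.6326 0.1463 0.0443] w0.0855 gf0.0 units [-0.023  0.012  0.505] R [[-1.0, -0.008, 0.001], [-0.008, 1.0, 0.0], [-0.001, 0.0, -1.0]]
jar 179 [0.418 0.226 0.11 ]
```

View pics/s4.png

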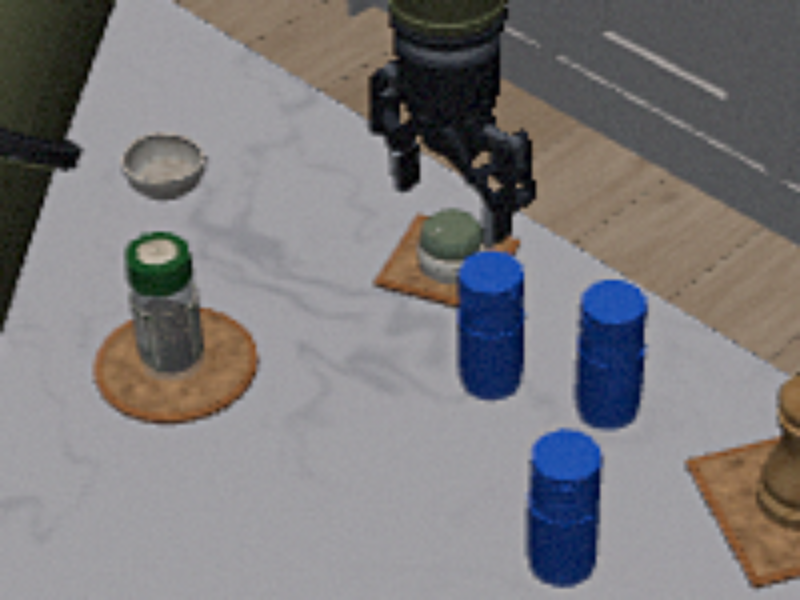

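The jar stands upright near the middle of the round mat: base at crop (168,355), mat centre about (176,365). The fingers straddle the timer at (450,240).

```bash
python3 -m jog '[[[-0.02,0.01,0.3,0,0,0,1],[0,0,0.2,0,0,0,1],[0,0,0,0,0,0,1],[0,0,0,0,0,0,-1],[0,0,0,0,0,0,-1],[0,0,0,0,0,0,-1],[0,0,0,0,0,0,-1],[0,0,0,0,0,0,-1],[0,0,0,0,0,0,-1]]]' 35
python3 -m jog '[[[0,0,-0.4,0,0,0,-1],[0,0,-0.8,0,0,0,-1],[0,0,-0.9,0,0,0,-1],[0,0,-0.9,0,0,0,-1],[0,0,0,0,0,0,-1],[0,0,0,0,0,0,-1]]]'
python3 -c "
from h import *
go(.45,.02,.20)"
```

```text
time_s: 25.45
eef_pos: [0.6336, 0.1469, 0.0144]
tool_rot: [[-1.0, -0.008, 0.001], [-0.008, 1.0, 0.0], [-0.001, 0.0, -1.0]]
ft_force: [-0.9, 0.5, 5.5]
width: 0.0494
gripper_force: 36.1
time_s: 26.2
eef_pos: [0.6328, 0.1464, 0.1929]
tool_rot: [[-1.0, -0.008, -0.001], [-0.008, 1.0, -0.0], [0.001, -0.0, -1.0]]
ft_force: [-0.6, 0.2, -1.8]
width: 0.0493
gripper_force: 36.4
t26.20 p [0.6328 0.1464 0.1929] w0.0493 gf36.4 units [ 3.063 -2.082 -0.116] R [[-1.0, -0.008, -0.001], [-0.008, 1.0, -0.0], [0.001, -0.0, -1.0]]
```

```bash
python3 -m jog '[[[0.3,-0.2,0,0,0,0,-1],[0.6,-0.42,0,0,0,0,-1],[0.7,-0.48,0,0,0,0,-1],[0.7,-0.48,0,0,0,0,-1],[0.5,-0.34,0,0,0,0,-1],[0.26,-0.16,0,0,0,0,-1],[0,0,0.5,0,0,0,-1],[0,0,0.9,0,0,0,-1],[0,0,0.9,0,0,0,-1],[0,0,0.5,0,0,0,-1],[0,0,0.15,0,0,0,-1],[0,0,0,0,0,0,-1]]]'
python3 -m jog '[[[0,0,0,0,0,0,-1],[0,0,0,0,0,0,-1]]]'
python3 -c "
from h import *
go(.45,.02,.0085)"
```

```text
time_s: 27.7
eef_pos: [0.4507, 0.0207, 0.0161]
tool_rot: [[-1.0, -0.009, -0.001], [-0.009, 1.0, 0.0], [0.001, 0.0, -1.0]]
ft_force: [0.0, 1.0, -1.4]
width: 0.0495
gripper_force: 36.4
time_s: 27.95
eef_pos: [0.4515, 0.0204, 0.0175]
tool_rot: [[-1.0, -0.008, 0.002], [-0.008, 1.0, 0.0], [-0.002, 0.0, -1.0]]
ft_force: [0.3, 0.0, -0.1]
width: 0.049
gripper_force: 36.4
t27.95 p [0.4515 0.0204 0.0175] w0.0490 gf36.4 units [ 0.025 -0.006  0.15 ] R [[-1.0, -0.008, 0.002], [-0.008, 1.0, 0.0], [-0.002, 0.0, -1.0]]
```

Next I set it down, release, go up, and travel to the salt shaker at (0.423, -0.243).

```bash
python3 -m jog '[[[0,0,0.08,0,0,0,-1],[0,0,0.04,0,0,0,-1],[0,0,0.03,0,0,0,-1],[0,0,0,0,0,0,-1]]]'
python3 -m jog '[[[0,0,0,0,0,0,0],[0,0,0,0,0,0,0.3],[0,0,0,0,0,0,1],[0,0,0,0,0,0,1],[0,0,0,0,0,0,1],[0,0,-0.6,0,0,0,1],[0,0,-0.9,0,0,0,1],[0,0,-0.9,0,0,0,1],[0,0,-0.9,0,0,0,1],[0,0,0,0,0,0,1]]]'
python3 - <<'E'
from h import *
go(.4235,-.2435,.20)
# shaker: refine from scene+top
for n in("top","scene"):
    c=capture(n);P=pts(c);z=P[...,2]
    for a,b in((.03,.07),(.08,.1)):
        q=P[(abs(P[...,0]-.425)<.04)&(abs(P[...,1]+.243)<.04)&(z>a)&(z<b)]
        A=np.c_[2*q[:,:2],np.ones(len(q))];s=np.linalg.lstsq(A,(q[:,:2]**2).sum(1),rcond=None)[0]
        print(n,a,len(q),"bb",q.min(0).round(3),q.max(0).round(3),"fit",s[:2].round(4),"r",np.sqrt(s[2]+s[0]**2+s[1]**2).round(4))
E
```

```text
time_s: 28.45
eef_pos: [0.4507, 0.0203, 0.0082]
tool_rot: [[-1.0, -0.008, 0.0], [-0.008, 1.0, -0.0], [-0.0, -0.0, -1.0]]
ft_force: [-2.5, 0.2, 13.3]
width: 0.049
gripper_force: 38.3
time_s: 29.7
eef_pos: [0.4528, 0.0205, 0.2093]
tool_rot: [[-1.0, -0.008, 0.008], [-0.008, 1.0, 0.0], [-0.008, 0.0, -1.0]]
ft_force: [-0.1, 0.2, -0.7]
width: 0.0856
gripper_force: 0.0
t29.70 p [0.4528 0.0205 0.2093] w0.0856 gf0.0 units [ 0.524 -4.396  0.15 ] R [[-1.0, -0.008, 0.008], [-0.008, 1.0, 0.0], [-0.008, 0.0, -1.0]]
top 0.03 89 bb [ 0.405 -0.251  0.034] [ 0.444 -0.22   0.069] fit [ 0.4241 -0.2417] r 0.0187
top 0.08 150 bb [ 0.407 -0.261  0.08 ] [ 0.439 -0.226  0.1  ] fit [ 0.4229 -0.2434] r 0.0123
scene 0.03 197 bb [ 0.401 -0.264  0.03 ] [ 0.436 -0.226  0.07 ] fit [ 0.4225 -0.2438] r 0.0183
scene 0.08 141 bb [ 0.406 -0.262  0.08 ] [ 0.436 -0.23   0.098] fit [ 0.4203 -0.2464] r 0.0114
```

```bash
python3 -m jog '[[[0.06,-0.5,0,0,0,0,1],[0.11,-0.9,0,0,0,0,1],[0.11,-0.9,0,0,0,0,1],[0.11,-0.9,0,0,0,0,1],[0.09,-0.8,0,0,0,0,1],[0.05,-0.4,0,0,0,0,1],[0,0,0.6,0,0,0,1],[0,0,0.7,0,0,0,1],[0,0,0,0,0,0,1],[0,0,0,0,0,0,1]]]'
python3 - <<'E'
from h import *
go(.423,-.243,.035)
c=capture("scene");cv2.imwrite("pics/s5.png",cv2.resize(c["image"][190:340,280:480],None,fx=4,fy=4)[...,::-1])
E
```

```text
time_s: 31.05
eef_pos: [0.4211, -0.2438, 0.1277]
tool_rot: [[-1.0, -0.008, -0.001], [-0.008, 1.0, 0.0], [0.001, 0.0, -1.0]]
ft_force: [0.2, -0.4, 0.2]
width: 0.0852
gripper_force: 0.0
t31.05 p [ 0.4211 -0.2438  0.1277] w0.0852 gf0.0 units [-0.033  0.013  1.545] R [[-1.0, -0.008, -0.001], [-0.008, 1.0, 0.0], [0.001, 0.0, -1.0]]
```

View pics/s5.png

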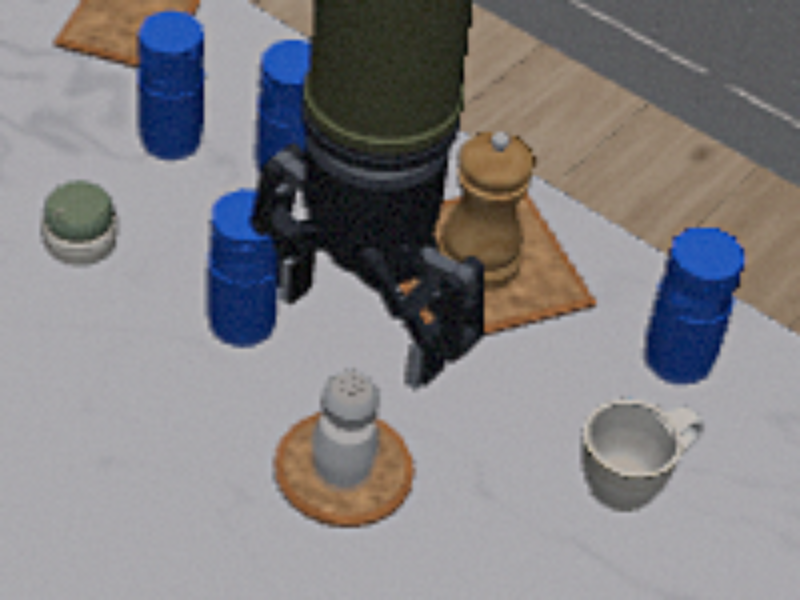

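The timer is parked upright at (80,220), the mill is on its mat, and the shaker at (350,425) lies below the fingers. I descend, grip and lift.

```bash
python3 -m jog '[[[-0.03,0.01,0.5,0,0,0,1],[0,0,0.7,0,0,0,1],[0,0,0.34,0,0,0,1],[0,0,0,0,0,0,1],[0,0,0,0,0,0,-1],[0,0,0,0,0,0,-1],[0,0,0,0,0,0,-1],[0,0,0,0,0,0,-1],[0,0,0,0,0,0,-1],[0,0,0,0,0,0,-1]]]' 35
python3 -m jog '[[[0,0,-0.4,0,0,0,-1],[0,0,-0.8,0,0,0,-1],[0,0,-0.9,0,0,0,-1],[0,0,-0.9,0,0,0,-1],[0,0,0,0,0,0,-1],[0,0,0,0,0,0,-1]]]'
python3 -c "
from h import *
go(.6363,.152,.215)
c=capture('top');im=c['image'];P=pts(c);hsv=cv2.cvtColor(im,cv2.COLOR_RGB2HSV)
w=((hsv[...,1]>90)&(hsv[...,0]<20))
for x,y in((.636,.152),(.428,-.24)):
  q=P[w&(abs(P[...,0]-x)<.08)&(abs(P[...,1]-y)<.08)];print(cv2.minAreaRect(q[:,:2].astype(np.float32)))"
```

```text
time_s: 32.35
eef_pos: [0.4236, -0.2437, 0.0365]
tool_rot: [[-1.0, -0.008, 0.002], [-0.008, 1.0, -0.001], [-0.002, -0.001, -1.0]]
ft_force: [-1.5, 0.9, 10.7]
width: 0.0394
gripper_force: 34.0
time_s: 33.1
eef_pos: [0.4224, -0.2431, 0.215]
tool_rot: [[-1.0, -0.008, 0.0], [-0.008, 1.0, -0.0], [-0.0, -0.0, -1.0]]
ft_force: [-0.2, -0.3, -1.3]
width: 0.0392
gripper_force: 35.3
t33.10 p [ 0.4224 -0.2431  0.215 ] w0.0392 gf35.3 units [-3.619e+00  6.557e+00 -1.000e-03] R [[-1.0, -0.008, 0.0], [-0.008, 1.0, -0.0], [-0.0, -0.0, -1.0]]
((0.6350923776626587, 0.1513592004776001), (0.08691351115703583, 0.08609358966350555), 22.33325958251953)
((0.4101482629776001, -0.2245626151561737), (0.10005155950784683, 0.13325461745262146), 75.03744506835938)
```

```bash
python3 -m jog '[[[-0.18,0.32,0,0,0,0,-1],[-0.33,0.6,0,0,0,0,-1],[-0.4,0.72,0,0,0,0,-1],[-0.4,0.72,0,0,0,0,-1],[-0.4,0.72,0,0,0,0,-1],[-0.4,0.72,0,0,0,0,-1],[-0.4,0.72,0,0,0,0,-1],[-0.4,0.72,0,0,0,0,-1],[-0.35,0.65,0,0,0,0,-1],[-0.25,0.46,0,0,0,0,-1],[-0.1,0.2,0,0,0,0,-1],[0,0,0,0,0,0,-1]]]'
python3 -m jog '[[[0,0,0,0,0,0,-1],[0,0,0.5,0,0,0,-1],[0,0,0.8,0,0,0,-1],[0,0,0.8,0,0,0,-1],[0,0,0.6,0,0,0,-1],[0,0,0,0,0,0,-1],[0,0,0,0,0,0,-1]]]'
python3 -c "
from h import *
go(.636,.152,.0365)"
```

```text
time_s: 34.65
eef_pos: [0.6356, 0.1515, 0.2136]
tool_rot: [[-1.0, -0.009, -0.002], [-0.009, 1.0, -0.001], [0.002, -0.001, -1.0]]
ft_force: [-0.8, -0.0, -1.4]
width: 0.0392
gripper_force: 35.3
time_s: 35.52
eef_pos: [0.6372, 0.1508, 0.0548]
tool_rot: [[-1.0, -0.007, 0.002], [-0.007, 1.0, 0.0], [-0.002, 0.0, -1.0]]
ft_force: [0.5, -0.2, -0.5]
width: 0.0389
gripper_force: 35.3
t35.52 p [0.6372 0.1508 0.0548] w0.0389 gf35.3 units [0.021 0.02  0.306] R [[-1.0, -0.007, 0.002], [-0.007, 1.0, 0.0], [-0.002, 0.0, -1.0]]
```

```bash
python3 -m jog '[[[0.02,0.02,0.18,0,0,0,-1],[0,0,0.06,0,0,0,-1],[0,0,0.04,0,0,0,-1],[0,0,0.03,0,0,0,-1],[0,0,0,0,0,0,-1],[0,0,0,0,0,0,-1]]]'
python3 -m jog '[[[0,0,0,0,0,0,-0.2],[0,0,0,0,0,0,0.2],[0,0,0,0,0,0,1],[0,0,0,0,0,0,1],[0,0,0,0,0,0,1],[0,0,-0.6,0,0,0,1],[0,0,-0.9,0,0,0,1],[0,0,-0.9,0,0,0,1],[0,0,-0.4,0,0,0,1],[0,0,0,0,0,0,1]]]'
python3 - <<'E'
from h import *
go(.4507,.0203,.2)
E
```

```text
time_s: 36.28
eef_pos: [0.6355, 0.1528, 0.0367]
tool_rot: [[-1.0, -0.008, 0.002], [-0.008, 1.0, 0.0], [-0.002, 0.0, -1.0]]
ft_force: [-5.2, -1.2, 14.1]
width: 0.0395
gripper_force: 37.1
time_s: 37.52
eef_pos: [0.6361, 0.153, 0.2048]
tool_rot: [[-1.0, -0.008, 0.004], [-0.008, 1.0, 0.001], [-0.004, 0.001, -1.0]]
ft_force: [-0.9, 0.7, -0.3]
width: 0.0854
gripper_force: 0.0
t37.52 p [0.6361 0.153  0.2048] w0.0854 gf0.0 units [ 3.108 -2.187  0.064] R [[-1.0, -0.008, 0.004], [-0.008, 1.0, 0.001], [-0.004, 0.001, -1.0]]
```

Now the timer: I move over it and check its position, which also gives a look at the small round mat while it is empty.

```bash
python3 -m jog '[[[0.3,-0.2,0,0,0,0,1],[0.6,-0.43,0,0,0,0,1],[0.75,-0.52,0,0,0,0,1],[0.75,-0.52,0,0,0,0,1],[0.5,-0.37,0,0,0,0,1],[0.2,-0.14,0,0,0,0,1],[0,0,0.6,0,0,0,1],[0,0,0.8,0,0,0,1],[0,0,0.8,0,0,0,1],[0,0,0,0,0,0,1],[0,0,0,0,0,0,1]]]'
python3 - <<'E'
from h import *
go(.4507,.0203,.0085)
c=capture('top');im=c['image'];P=pts(c);z=P[...,2];hsv=cv2.cvtColor(im,cv2.COLOR_RGB2HSV)
w=((hsv[...,1]>90)&(hsv[...,0]<20)&(z<.012)&(abs(P[...,0]-.428)<.08)&(abs(P[...,1]+.24)<.08))
q=P[w];print('mat',(q.max(0)+q.min(0))/2,q.max(0)-q.min(0))
for n,x,y,h in(('salt',.636,.152,.08),('mill',.6235,-.197,.1),('jar',.4186,.2172,.09)):
  q=P[(abs(P[...,0]-x)<.05)&(abs(P[...,1]-y)<.05)&(z>h)&(z<.14)];print(n,len(q),((q.max(0)+q.min(0))/2).round(3),q[:,2].max())
c=capture("scene");cv2.imwrite("pics/s6.png",cv2.resize(c["image"][160:340,200:440],None,fx=3.3,fy=3.3)[...,::-1])
E
```

```text
time_s: 38.9
eef_pos: [0.4509, 0.0208, 0.0712]
tool_rot: [[-1.0, -0.009, 0.0], [-0.009, 1.0, 0.0], [-0.0, 0.0, -1.0]]
ft_force: [0.2, -0.3, 0.4]
width: 0.0853
gripper_force: 0.0
t38.90 p [0.4509 0.0208 0.0712] w0.0853 gf0.0 units [ 0.003 -0.009  1.045] R [[-1.0, -0.009, 0.0], [-0.009, 1.0, 0.0], [-0.0, 0.0, -1.0]]
mat [ 0.42797271 -0.24000202  0.00422343] [0.08219935 0.08298077 0.01552064]
salt 141 [0.635 0.151 0.091] 0.1020777846203369
mill 309 [ 0.626 -0.196  0.116] 0.1310397644618564
jar 293 [0.418 0.219 0.106] 0.12013608909390916
```

View pics/s6.png

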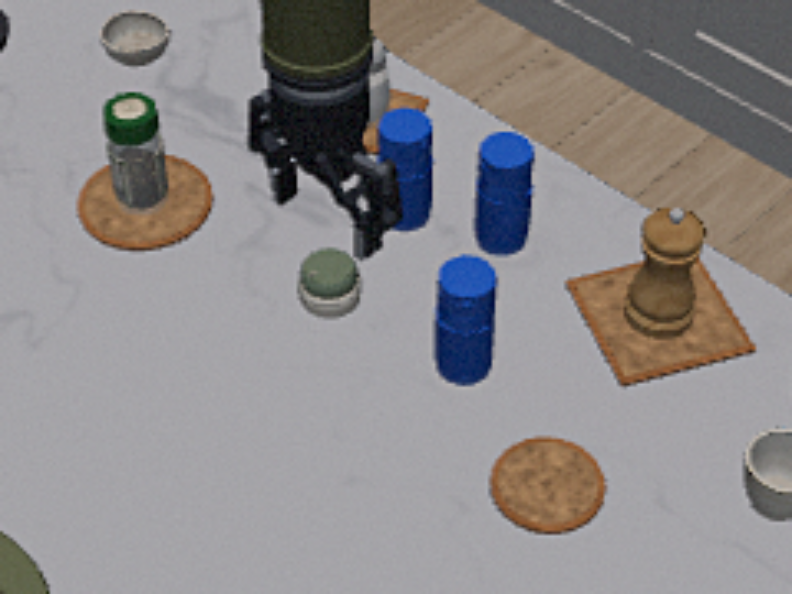

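The mill (665,270), jar (138,150) and shaker (behind the gripper, about (378,90)) all stand upright on their mats. The timer at (328,282) is below the fingers, and the small round mat at (548,485) is empty.

```bash
python3 -m jog '[[[0,-0.01,0.6,0,0,0,1],[0,0,0.4,0,0,0,1],[0,0,0.03,0,0,0,1],[0,0,0,0,0,0,-1],[0,0,0,0,0,0,-1],[0,0,0,0,0,0,-1],[0,0,0,0,0,0,-1],[0,0,0,0,0,0,-1],[0,0,0,0,0,0,-1]]]' 35
python3 -m jog '[[[0,0,-0.4,0,0,0,-1],[0,0,-0.8,0,0,0,-1],[0,0,-0.9,0,0,0,-1],[0,0,-0.9,0,0,0,-1],[0,0,0,0,0,0,-1],[0,0,0,0,0,0,-1]]]'
python3 -c "
from h import *
go(.428,-.2402,.19)"
```

```text
time_s: 40.12
eef_pos: [0.451, 0.0198, 0.0103]
tool_rot: [[-1.0, -0.008, 0.003], [-0.008, 1.0, 0.0], [-0.003, 0.0, -1.0]]
ft_force: [-1.5, 0.9, 11.7]
width: 0.0487
gripper_force: 34.5
time_s: 40.88
eef_pos: [0.4496, 0.0195, 0.1888]
tool_rot: [[-1.0, -0.008, 0.0], [-0.008, 1.0, -0.0], [-0.0, -0.0, -1.0]]
ft_force: [0.0, 0.2, -0.9]
width: 0.0487
gripper_force: 36.7
t40.88 p [0.4496 0.0195 0.1888] w0.0487 gf36.7 units [ 0.395 -4.326 -0.018] R [[-1.0, -0.008, 0.0], [-0.008, 1.0, -0.0], [-0.0, -0.0, -1.0]]
```

Target z is 0.0163.

```bash
python3 -m jog '[[[0.04,-0.4,0,0,0,0,-1],[0.08,-0.8,0,0,0,0,-1],[0.08,-0.9,0,0,0,0,-1],[0.08,-0.9,0,0,0,0,-1],[0.07,-0.8,0,0,0,0,-1],[0.04,-0.52,0,0,0,0,-1],[0,0,0,0,0,0,-1],[0,0,0.5,0,0,0,-1],[0,0,0.9,0,0,0,-1],[0,0,0.8,0,0,0,-1],[0,0,0.4,0,0,0,-1],[0,0,0,0,0,0,-1]]]'
python3 -m jog '[[[0,0,0,0,0,0,-1],[0,0,0,0,0,0,-1]]]'
python3 -c "
from h import *
go(.428,-.2402,.0163)"
```

```text
time_s: 42.38
eef_pos: [0.4272, -0.2375, 0.0304]
tool_rot: [[-1.0, -0.01, -0.005], [-0.01, 1.0, 0.003], [0.005, 0.003, -1.0]]
ft_force: [0.5, 0.6, -0.6]
width: 0.0489
gripper_force: 36.7
time_s: 42.62
eef_pos: [0.4295, -0.2398, 0.0338]
tool_rot: [[-1.0, -0.008, 0.002], [-0.008, 1.0, -0.001], [-0.002, -0.001, -1.0]]
ft_force: [0.0, -0.4, 0.1]
width: 0.0489
gripper_force: 36.7
t42.62 p [ 0.4295 -0.2398  0.0338] w0.0489 gf36.7 units [ 0.025 -0.007  0.291] R [[-1.0, -0.008, 0.002], [-0.008, 1.0, -0.001], [-0.002, -0.001, -1.0]]
```

```bash
python3 -m jog '[[[0.02,0,0.17,0,0,0,-1],[0,0,0.06,0,0,0,-1],[0,0,0.04,0,0,0,-1],[0,0,0.02,0,0,0,-1],[0,0,0,0,0,0,-1],[0,0,0,0,0,0,-1]]]'
python3 -m jog '[[[0,0,0,0,0,0,0],[0,0,0,0,0,0,0.3],[0,0,0,0,0,0,1],[0,0,0,0,0,0,1],[0,0,0,0,0,0,1],[0,0,-0.6,0,0,0,1],[0,0,-0.9,0,0,0,1],[0,0,-0.9,0,0,0,1],[0,0,-0.9,0,0,0,1],[0,0,0,0,0,0,1]]]'
python3 -m jog '[[[0,0.8,0,0,0,0,1],[0,0.9,0,0,0,0,1],[0,0.9,0,0,0,0,1],[0,0.9,0,0,0,0,1],[0,0.5,0,0,0,0,1],[0,0,0,0,0,0,1],[0,0,0,0,0,0,1]]]'
python3 - <<'E'
from h import *
c=capture('top');P=pts(c);z=P[...,2]
for n,x,y,h in(('salt',.636,.152,.08),('mill',.6235,-.197,.1),('jar',.4186,.2172,.09),('timer',.428,-.24,.035),('cup',.544,-.374,.048),('dish',.549,.385,.02)):
  q=P[(abs(P[...,0]-x)<.05)&(abs(P[...,1]-y)<.05)&(z>h)&(z<.14)];print(n,len(q),((q.max(0)+q.min(0))/2).round(3),q[:,2].max().round(3))
cv2.imwrite('pics/t9.png',cv2.resize(c['image'][170:320,140:480],None,fx=2.35,fy=2.35)[...,::-1])
E
```

```text
time_s: 43.38
eef_pos: [0.4274, -0.2396, 0.0163]
tool_rot: [[-1.0, -0.008, 0.0], [-0.008, 1.0, -0.0], [-0.0, -0.0, -1.0]]
ft_force: [-4.4, 2.2, 15.8]
width: 0.0488
gripper_force: 39.0
time_s: 44.62
eef_pos: [0.4296, -0.2407, 0.2173]
tool_rot: [[-1.0, -0.008, 0.007], [-0.008, 1.0, -0.004], [-0.007, -0.004, -1.0]]
ft_force: [1.1, 0.0, -0.6]
width: 0.0852
gripper_force: 0.0
time_s: 45.5
eef_pos: [0.4253, -0.0005, 0.2127]
tool_rot: [[-1.0, -0.008, -0.001], [-0.008, 1.0, -0.0], [0.001, -0.0, -1.0]]
ft_force: [0.1, -0.3, 0.1]
width: 0.0856
gripper_force: 0.0
salt 138 [0.635 0.151 0.09 ] 0.1
mill 303 [ 0.625 -0.196  0.116] 0.131
jar 294 [0.418 0.219 0.105] 0.12
timer 257 [ 0.43  -0.241  0.044] 0.053
cup 167 [ 0.544 -0.374  0.055] 0.062
dish 140 [0.55  0.384 0.029] 0.038
```

View pics/t9.png

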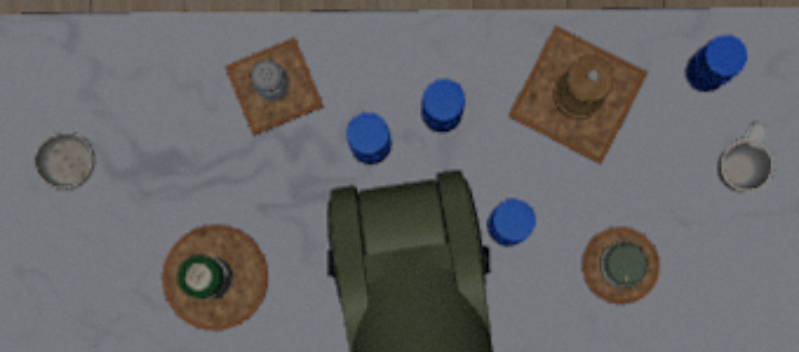

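All four are upright within about 2 mm of their mats' centres: shaker (268,78), mill (585,80), jar (203,277), timer (625,264). The cup and dish have not moved, and the robot touches nothing.

```bash
python3 -c "
from station import *
print(hand_in())"
```

```text
the job is handed in; nothing more can be done
None
```

The job is handed in at about 45 s of the 152 s: the pepper mill, salt shaker, spice jar and timer each stand upright and released within about 2 mm of the centre of their own mats, with the cup and dish where they were.

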